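# Sweep the loose rings off the cutting board into the tray

## Robot

A 6-joint arm with a two-finger parallel gripper is mounted at the origin on the work surface. World frame = base frame: x ahead of the robot, y to its left, z up, the work surface at z = 0. Lengths are in m, angles in rad, forces in N, time in s.
With the tool pointing down it reaches from about 0.325 to 0.75 m from the base axis. Payload 7.6 kg.
Tool frame: the origin (TCP) lies at the very end of the fingers, on their centre line; the grasp point (between the pads) lies ctrl.grip_point_offset behind it (ctrl.grip_point_offset is the distance from the TCP to the grasp point, in m); z points along the fingers, y is the line along which they close (so a half turn about z gives the same grasp; the last joint's range is limited). The gripper opens to 85 mm and grips with 20 to 120 N. Pads are 22 mm wide; open, the fingers measure 114 mm over their backs; the gripper's body (76 mm by 85 mm) begins 54 mm behind the grasp point. The pads swing forward as they close: fully open they stand 13 mm farther back than shut.
Start: joints at [-1.194, 0.052, 1.401, -0, 1.689, -0.07], TCP at [0.227, -0.473, 0.231] pointing down, gripper open.
Joint ranges: [-2.9, 2.9], [-0.91, 2.17], [0.12, 2.37], [-1.06, 4.2], [0.26, 2.73], [-2.93, 2.93]. Speed limits (rad/s): [2.57, 2.57, 3.01, 3.14, 3.14, 3.14].

## Interface

Orientations are given as a rotation vector (axis times angle).
In Python, from station import ctrl, optics gives the robot as it stands. The module is installed in compiled form; this text tells all that it offers.
- The arm moves only by the tool send_rows, never from a script. Its argument "targets" is a list that holds one entry, the list of rows, each a list of 6 numbers: the shift along the tool's x, y, z in units of 0.05 m (1.0 is 0.05 m), then the turn, a rotation vector about the tool's x, y, z in units of 30 degrees (1.0 is 30 degrees). In form: [[[x, y, z, rx, ry, rz], ...]]. A call has 1 to 20 rows; each row shifts and turns the commanded pose from where the row before left it, along the tool's axes as they then stand; what a row does not reach is not made up. A row lasts 1/8 s, in which the tool goes at most 62.5 mm and 10.7 degrees, less where a joint would pass 70% of its speed; a pose out of reach is approached as far as the arm can. A call with a number of a shift or a turn outside -1 to 1 is refused whole. A call with a gripper value outside its range is refused whole. "jaw" is the closure, from 0 (fully open) to 1 (shut), set as the call begins (left out, the last holds). The fingers move at their own pace and stop on an object; "squeeze" is the grip in N (left out, the last holds). Time passes only in rows, so rows that do not move let the fingers close. It gives the time, the measured TCP pose, the force, the opening and the grip force at its end, in the units of the state.
- ctrl.get_obs(): the state, without advancing time (a new reading comes with each control period).
- optics.read_camera(name): name is "scene" or "top" or "wrist"; returns the picture (400x640x3 uint8, red, green, blue); there is no depth.
- optics.calibration(name): a dict with "intrinsics" (3x3 intrinsics, pixels), "pose" (4x4, takes a point from camera to world coordinates); the wrist camera has in their place "T_tool_cam" (4x4, takes a point from camera to tool coordinates, whose origin is the TCP and whose axes are the flange's). Camera axes: x right, y down, z forward; pixel columns grow to the right and rows downward; lengths in m; the calibration is good to about 2 mm. A picture is of the moment at which its call begins: read the wrist's pose just before it. calibration takes no time and is no camera call.
- ctrl.close_job(): hands the job in; it is judged then, once.
The state is a dict: "clock": time; "joint_positions": joint angles; "joint_velocities": joint speeds; "joint_efforts": joint torques, N m; "position": TCP position; "eef_rot": TCP orientation; "force": force on the tool from outside, world axes, zero at the start; "torque": the same for the moment, N m; "gripper_width": opening from 0.0 (shut) to 1.0 (fully open); "finger_force": force on a finger pad.
Only numpy, scipy, OpenCV 4.12 (cv2) and the standard library are available. Lean on these libraries where they do the work, as an engineer would, in place of code of your own. Each camera call takes 0.05 s, during which the arm holds its last target. There are 200 camera calls.

## Task

Clear the three round steel rings off the cutting board: sweep each one along the board with the fingertips, over the left edge and down into the tin tray there, without picking any of them up. Leave the rectangular buckle, the thread spool and the tools around the board where they are.

Things in the scene. Friction and masses are not known exactly. Their poses are not given: they have to be found in the camera images.
- board: fixed wooden cutting board, 320 mm along x, 220 along y, 40 thick, tin tray on its left (+y) edge. Origin: centre of its underside; z up. Turned up to 0.18 rad. Rings, buckle and spool stand on it in any order, one in each of five lanes along y, 55 mm apart (x -110 to 110 mm), y -55 to +30 mm. The way from each to the tray is free
- edge (a point): middle of the board's upper left edge, 110 mm from the board's centre along its y, 40 mm above the bench. There is no wall here: a ring pushed past it drops into the tray. Axes as the board's
- tray (a point): centre of the tray's inner floor, 4 mm above the bench (36 mm below the board's top), axes as the board's. The tray is 312 mm inside along x and 120 mm along y, from the board's edge to its far wall; its far and side walls are 4 mm thick and their rims 55 mm above the bench (15 mm higher than the board's top)
- ring_a: plain round flat steel ring, 42 mm outside and 24 mm inside diameter, 9 mm thick, about 65 g, lying flat on the board; one of three alike. Origin: centre of its underside. Pushed off the edge it may land leaning or on its rim and take a second to settle
- ring_b: plain round flat steel ring, 42 mm outside and 24 mm inside diameter, 9 mm thick, about 65 g, lying flat on the board; one of three alike. Origin: centre of its underside. Pushed off the edge it may land leaning or on its rim and take a second to settle
- ring_c: plain round flat steel ring, 42 mm outside and 24 mm inside diameter, 9 mm thick, about 65 g, lying flat on the board; one of three alike. Origin: centre of its underside. Pushed off the edge it may land leaning or on its rim and take a second to settle
- buckle: rectangular steel buckle frame, 42 x 44 mm, 6 mm thick (8 mm at its tongue), lying among the rings; stays where it is. Origin: centre of its underside
- spool: standing brown spool of thread, 40 mm diameter, 40 mm tall, among the rings; stays where it is. Origin: centre of its underside
- iron: dark steel saddler's iron with a round foot 80 mm across, 120 mm tall, standing on the bench right of the board; leave alone. Origin: centre of its foot
- awl: awl with a wooden handle, 200 mm long, lying on the bench right of the board; leave alone. Origin: its underside, near the middle
- wax_tin: round flat tin, 73 mm diameter, 28 mm tall, on the bench nearer the robot, left of the board; leave alone. Origin: centre of its underside
- hammer: hammer lying on the bench left of the tray; leave alone. Origin: its underside, near the middle
- block: dark wooden sanding block, 90 x 45 x 30 mm, on the bench at the near right of the board; leave alone. Origin: centre of its underside

How it is judged:
By the outcome, as a careful person would: the job done as asked, in the order asked, and still so for the second after the job is handed in, with the robot touching nothing.
It also fails if it takes over 48 s, if anything falls off the work surface, if the arm or the gripper's body presses on something with over 40 N, if the wrist force passes 120 N, or if a joint passes its speed limit or range.

## Working session

There is one attempt and no reset: what is moved stays moved. The work goes in short steps, Python scripts to look and compute and a tool call to move; the robot and the scene stay as the last step left them, time stands still between calls to the robot, and variables do not carry over. Pictures are saved under pics/ and viewed, at most 10 in all, crops included, and the job is handed in when it is done.

Besides the shell and the picture viewer there is one more tool, called after "Request:" by a JSON object that holds its "api" and its "payload", one argument or row to a line. send_rows: Moves the arm, as the interface text tells. Shifts and turns lie within -1 to 1; 1 stands for 0.05 m of shift or 30 degrees of turn. Its arguments: {"type":"object","properties":{"targets":{"type":"array"},"jaw":{"type":"number"},"squeeze":{"type":"number"}},"required":["targets"]}

```bash
mkdir -p pics; python3 - <<'E'
from station import ctrl, optics
import cv2, numpy as np
np.set_printoptions(precision=4,suppress=True)
o=ctrl.get_obs(); print(o, ctrl.grip_point_offset)
for n in("top","scene"):
    im=optics.read_camera(n); cv2.imwrite(f"pics/{n}0.png",im[:,:,::-1]); c=optics.calibration(n); print(n,c["intrinsics"],c["pose"])
print(optics.calibration("wrist"))
E
```

```text
{'clock': 0.0, 'joint_positions': array([-1.1943,  0.0529,  1.4017,  0.    ,  1.6886, -0.0703]), 'joint_velocities': array([-0.0003, -0.0023, -0.0011, -0.0003, -0.0002,  0.0001]), 'joint_efforts': array([ -0.0008, -38.1668, -36.0191,   0.    ,   0.0061,  -0.    ]), 'position': array([ 0.2268, -0.4732,  0.2304]), 'eef_rot': array([-3.0619, -0.6957,  0.0004]), 'force': array([ 0.3401, -1.2792, -0.29  ]), 'torque': array([-0.0078, -0.0079,  0.0474]), 'finger_force': 0.0, 'gripper_width': 1.002615768669647} 0.0187
top [[387.56     0.     313.4574]
 [  0.     387.56   197.1052]
 [  0.       0.       1.    ]] [[ 0.0113 -0.9955  0.0943  0.3945]
 [-0.9999 -0.0102  0.0113  0.0107]
 [-0.0102 -0.0944 -0.9955  1.2068]
 [ 0.      0.      0.      1.    ]]
scene [[386.6658   0.     320.9116]
 [  0.     386.6658 200.4301]
 [  0.       0.       1.    ]] [[-0.0388  0.6828 -0.7296  1.2031]
 [ 0.999   0.0106 -0.0432  0.0462]
 [-0.0218 -0.7306 -0.6825  0.7321]
 [ 0.      0.      0.      1.    ]]
{'intrinsics': array([[306.0051,   0.    , 315.548 ],
       [  0.    , 306.0051, 199.4732],
       [  0.    ,   0.    ,   1.    ]]), 'T_tool_cam': array([[-0.0007, -0.9541, -0.2996,  0.0762],
       [ 1.    , -0.0004, -0.0014, -0.0011],
       [ 0.0012, -0.2996,  0.9541, -0.1422],
       [ 0.    ,  0.    ,  0.    ,  1.    ]])}
```

View pics/top0.png

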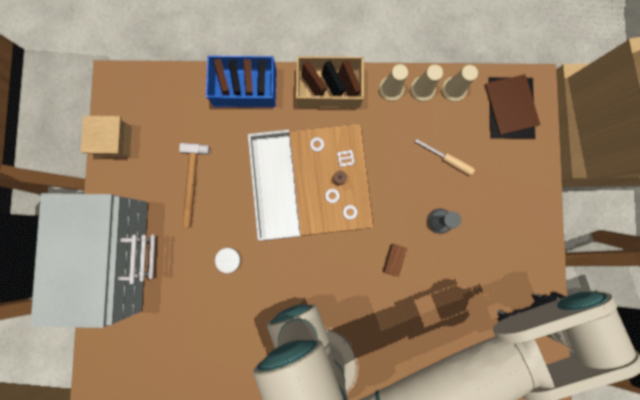

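The top view shows the board around px (292–372, 125–237) with the tray to its left. The rings are near (317,144), (332,196) and (350,212), the buckle at (346,158) and the spool at (340,177). I'll enlarge this area.

```bash
python3 - <<'E'
import cv2
im=cv2.imread("pics/top0.png")[115:245,240:400]
cv2.imwrite("pics/top0c.png",cv2.resize(im,None,fx=4.5,fy=4.5,interpolation=cv2.INTER_CUBIC))
E
```

```text
(no output)
```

View pics/top0c.png

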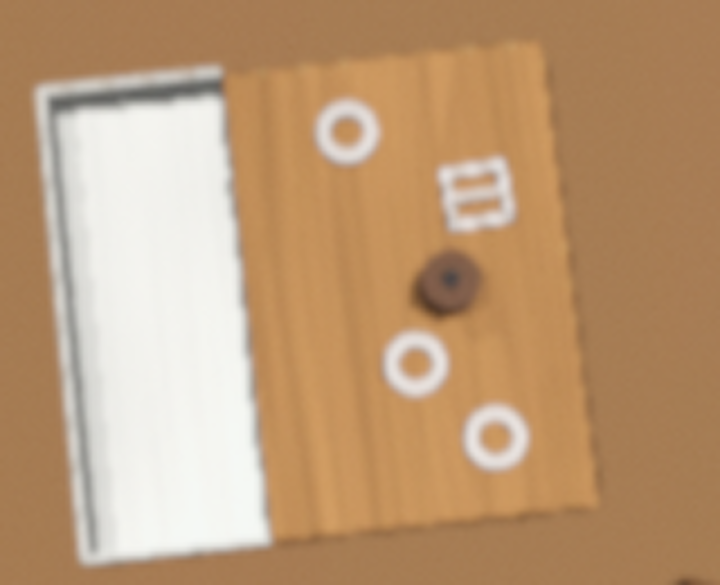

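The enlarged crop gives these crop pixels:
- Board corners: (222,75), (543,42), (600,507), (270,543)
- Rings: (347,132), (416,364), (496,437)
- Buckle: (476,193)
- Spool top: (449,281)

```bash
cat > h.py <<'E'
import numpy as np
from scipy.spatial.transform import Rotation as R
np.set_printoptions(precision=4,suppress=True)
def pix(cal,pose,u,v,z):
    d=pose[:3,:3]@np.linalg.solve(cal["intrinsics"],[u,v,1.]); o=pose[:3,3]
    return o+d*(z-o[2])/d[2]
E
python3 - <<'E'
from h import *
from station import ctrl, optics
c=optics.calibration("top")
P=lambda u,v,z: pix(c,c["pose"],(u+.5)/4.5+240-.5,(v+.5)/4.5+115-.5,z)[:2]
C=[P(*p,.04) for p in [(222,75),(543,42),(600,507),(270,543)]]  # FL, FR, NR, NL
print(np.array(C)); cen=np.mean(C,0)
x=(C[0]+C[1]-C[2]-C[3])/2; y=(C[0]+C[3]-C[1]-C[2])/2
print("sizes",np.linalg.norm(x),np.linalg.norm(y),"ang",np.arctan2(x[1],x[0]),np.arctan2(-y[0],y[1]),"cen",cen)
a=(np.arctan2(x[1],x[0])*320+np.arctan2(-y[0],y[1])*220)/540
Rm=np.array([[np.cos(a),-np.sin(a)],[np.sin(a),np.cos(a)]]); print(a)
for n,p,z in [("r1",(347,132),.0445),("r2",(416,364),.0445),("r3",(496,437),.0445),("buckle",(476,193),.043),("spool",(449,281),.08)]:
    w=P(*p,z); print(n,w,"board",Rm.T@(w-cen), "reach",np.hypot(*w))
o=ctrl.get_obs(); T=R.from_rotvec(o["eef_rot"]).as_matrix(); print(T, np.degrees(np.arctan2(T[1,0],T[0,0])))
E
```

```text
[[ 0.7075  0.1016]
 [ 0.7324 -0.1175]
 [ 0.4159 -0.1554]
 [ 0.3896  0.0641]]
sizes 0.31943373732667485 0.22082188971982225 ang 0.11822289779412365 0.11626555989528473 cen [ 0.5614 -0.0268]
0.11742546383533742
r1 [0.6676 0.0157] board [0.1105 0.0298] reach 0.6677616230626753
r2 [ 0.5099 -0.0321] board [-0.0517  0.0008] reach 0.5109569403774428
r3 [ 0.4616 -0.0857] board [-0.106  -0.0468] reach 0.46950130809199475
buckle [ 0.6267 -0.0719] board [ 0.0596 -0.0525] reach 0.630835050122859
spool [ 0.561  -0.0519] board [-0.0033 -0.0249] reach 0.5633964545180754
[[ 0.9018  0.4321 -0.0005]
 [ 0.4321 -0.9018  0.0013]
 [ 0.0001 -0.0014 -1.    ]] 25.5999935763599
```

Request:
{"api": "send_rows", "payload": {
  "targets": [
    [[0,0,0,0,0,-0.34],[0,0,0,0,0,-0.34],[0,0,0,0,0,-0.34],[0,0,0,0,0,-0.34],[0,0,0,0,0,-0.34],[0,0,0,0,0,-0.34],[0,0,0,0,0,-0.34],[0,0,0,0,0,0]]
  ],
  "jaw": 0.83
}}

```text
clock: 1.1
position: [0.2268, -0.4733, 0.2309]
eef_rot: [-2.083, -2.351, -0.001]
force: [0.1, -0.1, 0.0]
gripper_width: 0.174
finger_force: 0.0
```

```bash
cat >> h.py <<'E'
A=0.1174; RM=np.array([[np.cos(A),-np.sin(A)],[np.sin(A),np.cos(A)]]); CEN=np.array([.5614,-.0268])
def rel(o,bx,by,z):
    T=R.from_rotvec(o["eef_rot"]).as_matrix()
    w=np.append(CEN+RM@[bx,by],z)
    print("tool yaw err deg",np.degrees(np.arctan2(T[1,0],T[0,0])-A)-90,"tilt",T[:,2],"board pos",RM.T@(o["position"][:2]-CEN),o["position"][2],"shift units",T.T@(w-o["position"])/.05)
E
python3 - <<'E'
from h import *
from station import ctrl
o=ctrl.get_obs(); print(o["clock"],o["gripper_width"],o["force"]); rel(o,-.106,-.090,.15)
E
```

```text
1.1 0.1735047948011515 [ 0.1327 -0.0792  0.0158]
tool yaw err deg 0.18127452825245882 tilt [-0.0003  0.0007 -1.    ] board pos [-0.3846 -0.4042] 0.23090508600965193 shift units [6.266  5.5921 1.6217]
```

Request:
{"api": "send_rows", "payload": {
  "targets": [
    [[0.45,0.4,0,0,0,0],[0.45,0.4,0,0,0,0],[0.45,0.4,0,0,0,0],[0.45,0.4,0,0,0,0],[0.45,0.4,0,0,0,0],[0.45,0.4,0,0,0,0],[0.45,0.4,0,0,0,0],[0.45,0.4,0,0,0,0],[0.45,0.4,0,0,0,0],[0.45,0.4,0,0,0,0],[0.45,0.4,0,0,0,0],[0.45,0.4,0,0,0,0],[0.45,0.4,0,0,0,0],[0.42,0.39,0.4,0,0,0],[0,0,0.4,0,0,0],[0,0,0.4,0,0,0],[0,0,0.4,0,0,0],[0,0,0,0,0,0]]
  ]
}}

```text
clock: 3.35
position: [0.4652, -0.1279, 0.1497]
eef_rot: [-2.083, -2.347, 0.002]
force: [0.2, 0.5, -0.2]
gripper_width: 0.17
finger_force: 0.0
```

```bash
python3 - <<'E'
from h import *
from station import ctrl, optics
import cv2
o=ctrl.get_obs(); print(o["clock"],o["gripper_width"],o["force"]); rel(o,-.106,-.090,.046)
im=optics.read_camera("wrist"); cv2.imwrite("pics/w1.png",im[:,:,::-1])
c=optics.calibration("wrist"); T=np.eye(4); T[:3,:3]=R.from_rotvec(o["eef_rot"]).as_matrix(); T[:3,3]=o["position"]
np.save("w1.npy",T@c["T_tool_cam"])
E
```

```text
3.35 0.16975702980210103 [ 0.1887  0.4946 -0.1932]
tool yaw err deg 0.09332476246324006 tilt [-0.0034  0.0011 -1.    ] board pos [-0.1074 -0.0891] 0.14970456554420492 shift units [-0.0206  0.0352  2.074 ]
```

View pics/w1.png

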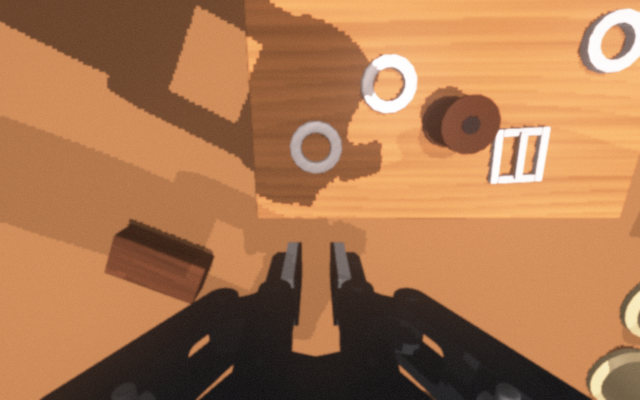

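The wrist view shows the fingertips near rows 243–325, columns 282–350. The rings are at (316,147), (390,83) and (615,41), the spool top at (470,124) and the buckle at (520,155). I'll cross-check the ring positions against the top view.

```bash
python3 - <<'E'
from h import *
from station import optics
c=optics.calibration("wrist"); P=np.load("w1.npy")
for n,u,v,z in [("r3",316,147,.049),("r2",390,83.5,.049),("r1",615,41,.049),("spool",470,124.5,.08),("corner",258,217,.04)]:
    w=pix(c,P,u,v,z); print(n,w,RM.T@(w[:2]-CEN))
E
```

```text
r3 [ 0.459  -0.0832  0.049 ] [-0.1083 -0.044 ]
r2 [ 0.508  -0.0301  0.049 ] [-0.0534  0.003 ]
r1 [0.6622 0.0168 0.049 ] [0.1052 0.0315]
spool [ 0.5597 -0.0519  0.08  ] [-0.0046 -0.0247]
corner [ 0.4157 -0.1512  0.04  ] [-0.1592 -0.1065]
```

Request:
{"api": "send_rows", "payload": {
  "targets": [
    [[0,0,0.5,0,0,0],[0,0,0.5,0,0,0],[0,0,0.5,0,0,0],[0,0,0.4,0,0,0],[0,0,0.15,0,0,0],[0,0,0.06,0,0,0],[0,0,0,0,0,0]]
  ]
}}

```text
clock: 4.28
position: [0.4666, -0.1285, 0.0467]
eef_rot: [2.081, 2.351, 0.001]
force: [-0.2, 0.1, 0.1]
gripper_width: 0.17
finger_force: 0.0
```

Request:
{"api": "send_rows", "payload": {
  "targets": [
    [[0,0,0.03,0,0,0],[0,0,0.03,0,0,0],[0,0,0,0,0,0]]
  ]
}}

```text
clock: 4.65
position: [0.4661, -0.1282, 0.0428]
eef_rot: [2.082, 2.353, -0.0]
force: [-0.3, 0.8, -0.4]
gripper_width: 0.168
finger_force: 0.0
```

Request:
{"api": "send_rows", "payload": {
  "targets": [
    [[0,0,0.02,0,0,0],[0,0,0,0,0,0]]
  ]
}}

```text
clock: 4.9
position: [0.466, -0.1282, 0.0417]
eef_rot: [-2.082, -2.353, 0.0]
force: [-0.6, -0.3, 0.1]
gripper_width: 0.166
finger_force: 0.0
```

Request:
{"api": "send_rows", "payload": {
  "targets": [
    [[0,0,0.02,0,0,0],[0,0,0,0,0,0]]
  ]
}}

```text
clock: 5.15
position: [0.4661, -0.1282, 0.0407]
eef_rot: [-2.082, -2.353, 0.0]
force: [0.2, -0.9, 0.6]
gripper_width: 0.172
finger_force: 0.0
```

Request:
{"api": "send_rows", "payload": {
  "targets": [
    [[0.1,0,0,0,0,0],[0.2,0,0,0,0,0],[0.25,0,0,0,0,0],[0.25,0,0,0,0,0],[0.25,0,0,0,0,0],[0.25,0,0,0,0,0],[0.25,0,0,0,0,0],[0.25,0,0,0,0,0]]
  ]
}}

```text
clock: 6.15
position: [0.455, -0.0381, 0.0408]
eef_rot: [2.082, 2.353, -0.0]
force: [0.1, -0.6, 0.2]
gripper_width: 0.166
finger_force: 0.1
```

```bash
python3 - <<'E'
from h import *
from station import ctrl, optics
import cv2
o=ctrl.get_obs(); print(o["clock"],o["gripper_width"],o["force"]); rel(o,-.107,.128,.0407)
im=optics.read_camera("wrist"); cv2.imwrite("pics/w2.png",im[:,:,::-1])
E
```

```text
6.15 0.16564948823338346 [ 0.0996 -0.6112  0.2251]
tool yaw err deg 0.27491327570079704 tilt [ 0.0001 -0.0001 -1.    ] board pos [-0.107   0.0012] 0.0408064434697543 shift units [2.5353 0.0119 0.0018]
```

View pics/w2.png

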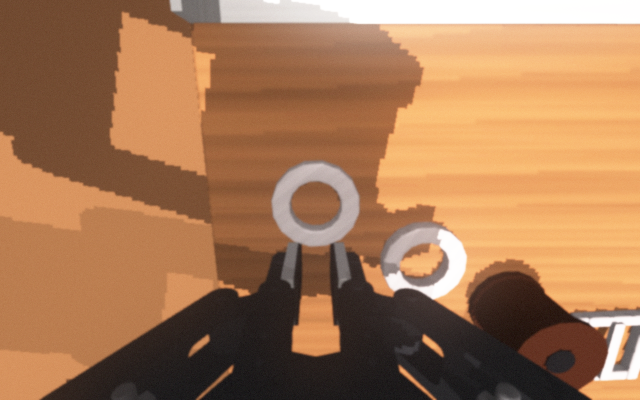

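The wrist view shows the ring at (316,204), cradled between both fingertips, and ring 2 at (424,260) untouched. I'll continue over the edge.

Request:
{"api": "send_rows", "payload": {
  "targets": [
    [[0.25,0,0,0,0,0],[0.25,0,0,0,0,0],[0.25,0,0,0,0,0],[0.25,0,0,0,0,0],[0.25,0,0,0,0,0],[0.25,0,0,0,0,0],[0.25,0,0,0,0,0],[0.25,0,0,0,0,0],[0.25,0,0,0,0,0],[0.25,0,0,0,0,0],[0.04,0,0,0,0,0],[0,0,0,0,0,0],[0,0,-0.5,0,0,0],[0,0,-0.5,0,0,0],[0,0,-0.5,0,0,0],[0,0,-0.5,0,0,0],[0,0,0,0,0,0]]
  ]
}}

```text
clock: 8.32
position: [0.4407, 0.0877, 0.1426]
eef_rot: [2.08, 2.351, 0.005]
force: [-1.1, 0.2, 0.3]
gripper_width: 0.172
finger_force: 0.0
```

```bash
python3 - <<'E'
from h import *
from station import ctrl, optics
import cv2
o=ctrl.get_obs(); print(o["clock"],o["gripper_width"],o["force"]); rel(o,-.0525,-.041,.14)
im=optics.read_camera("wrist"); cv2.imwrite("pics/w3.png",im[:,:,::-1])
E
```

```text
8.325 0.17233271191777502 [-1.1353  0.2225  0.3431]
tool yaw err deg 0.28107183160078364 tilt [ 0.004   0.0005 -1.    ] board pos [-0.1065  0.1278] 0.1425504188053337 shift units [-3.3815  1.0634  0.0554]
```

View pics/w3.png

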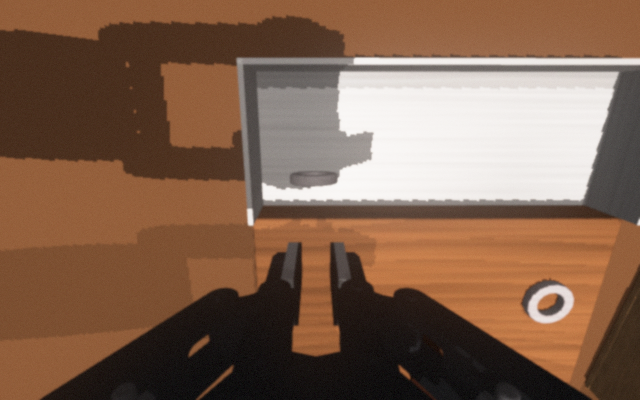

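The ring dropped into the tray, seen at (314,178), standing on its rim and still settling. Now ring 2.

Request:
{"api": "send_rows", "payload": {
  "targets": [
    [[-0.34,0.1,0,0,0,0],[-0.34,0.1,0,0,0,0],[-0.34,0.1,0,0,0,0],[-0.34,0.11,0,0,0,0],[-0.34,0.11,0,0,0,0],[-0.34,0.11,0,0,0,0],[-0.34,0.11,0,0,0,0],[-0.34,0.11,0,0,0,0],[-0.34,0.11,0,0,0,0],[-0.32,0.1,0,0,0,0],[0,0,0.4,0,0,0],[0,0,0.4,0,0,0],[0,0,0,0,0,0]]
  ]
}}

```text
clock: 10.0
position: [0.512, -0.0743, 0.0992]
eef_rot: [-2.08, -2.351, 0.003]
force: [0.3, 0.5, 0.3]
gripper_width: 0.169
finger_force: 0.0
```

```bash
python3 - <<'E'
from h import *
from station import ctrl, optics
import cv2
o=ctrl.get_obs(); print(o["clock"],o["gripper_width"],o["force"]); rel(o,-.0525,-.041,.041)
im=optics.read_camera("wrist"); cv2.imwrite("pics/w4.png",im[:,:,::-1])
E
```

```text
10.0 0.16939655423760558 [0.2794 0.4613 0.2668]
tool yaw err deg 0.2691234396719011 tilt [-0.0034  0.0007 -1.    ] board pos [-0.0546 -0.0414] 0.09921062926297215 shift units [0.007  0.0459 1.1641]
```

View pics/w4.png

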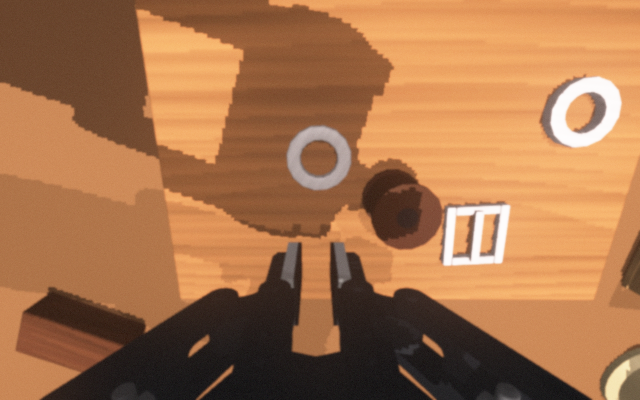

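Ring 2 is straight ahead at (319,158). The spool at (405,215) is close to the outer knuckle at about (400,290), which sits roughly 45 mm up and 30 mm out. I'll lean the tool 8° away from the spool before descending.

Request:
{"api": "send_rows", "payload": {
  "targets": [
    [[0,0,0,-0.14,0,0],[0,0,0,-0.13,0,0],[0,0,0,0,0,0]]
  ]
}}

```text
clock: 10.42
position: [0.5129, -0.0745, 0.1021]
eef_rot: [2.016, 2.278, 0.162]
force: [0.1, 0.1, 0.4]
gripper_width: 0.168
finger_force: 0.0
```

```bash
python3 - <<'E'
from h import *
from station import ctrl
o=ctrl.get_obs(); print(o["clock"],o["gripper_width"],o["force"]); rel(o,-.0535,-.041,.0415)
E
```

```text
10.425 0.16786718565546171 [0.1264 0.1236 0.4102]
tool yaw err deg 0.25471328102611324 tilt [ 0.1413  0.0165 -0.9898] board pos [-0.0537 -0.0417] 0.10209762330113681 shift units [ 0.0145 -0.1674  1.2003]
```

Request:
{"api": "send_rows", "payload": {
  "targets": [
    [[0,-0.05,0.36,0,0,0],[0,-0.05,0.36,0,0,0],[0,-0.04,0.3,0,0,0],[0,-0.02,0.12,0,0,0],[0,0,0,0,0,0],[0,0,0,0,0,0]]
  ]
}}

```text
clock: 11.18
position: [0.5134, -0.0742, 0.044]
eef_rot: [2.016, 2.279, 0.162]
force: [0.3, 0.2, 0.4]
gripper_width: 0.171
finger_force: 0.0
```

```bash
python3 - <<'E'
from h import *
from station import ctrl, optics
import cv2
o=ctrl.get_obs(); print(o["clock"],o["gripper_width"],o["force"]); rel(o,-.0535,-.041,.0415)
im=optics.read_camera("wrist"); cv2.imwrite("pics/w5.png",im[:,:,::-1])
E
```

```text
11.175 0.17063238833833744 [0.2882 0.1659 0.4318]
tool yaw err deg 0.27830339304846063 tilt [ 0.1409  0.0168 -0.9899] board pos [-0.0532 -0.0415] 0.04400165902522966 shift units [ 0.01   -0.0128  0.0487]
```

View pics/w5.png

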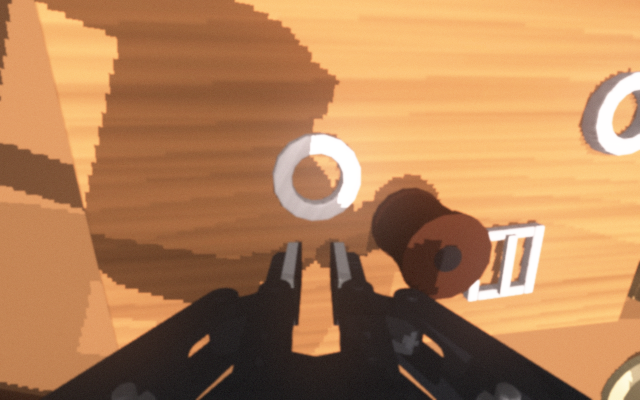

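The picture shows ring 2 centred ahead at (317,177) and the spool top's left edge at (402,255), clear of the knuckle. I'll lower 2 mm and push halfway.

Request:
{"api": "send_rows", "payload": {
  "targets": [
    [[0,0,0.04,0,0,0],[0.1,0,0,0,0,0],[0.15,0,0,0,0,0],[0.2,0,0,0,0,0],[0.2,0,0,0,0,0],[0.2,0,0,0,0,0],[0.2,0,0,0,0,0],[0.2,0,0,0,0,0],[0,0,0,0,0,0]]
  ]
}}

```text
clock: 12.35
position: [0.506, -0.0108, 0.042]
eef_rot: [2.015, 2.28, 0.163]
force: [-0.4, -0.7, 7.1]
gripper_width: 0.167
finger_force: 3.2
```

```bash
python3 - <<'E'
from h import *
from station import ctrl, optics
import cv2
o=ctrl.get_obs(); print(o["clock"],o["gripper_width"],o["force"]); rel(o,-.0535,.128,.0415)
im=optics.read_camera("wrist"); im2=optics.read_camera("top")[115:245,240:400]
a=np.vstack([cv2.resize(im,(480,300)),np.zeros((300,480,3),np.uint8)]); b=cv2.resize(im2,(320,260),interpolation=cv2.INTER_CUBIC)
a[310:570,80:400]=b; cv2.imwrite("pics/w6.png",a[:,:,::-1])
E
```

```text
12.35 0.16703446508170688 [-0.3783 -0.6721  7.0778]
tool yaw err deg 0.33346510384242833 tilt [ 0.1413  0.0178 -0.9898] board pos [-0.0532  0.0223] 0.0419878690663406 shift units [2.1132 0.0044 0.0111]
```

View pics/w6.png

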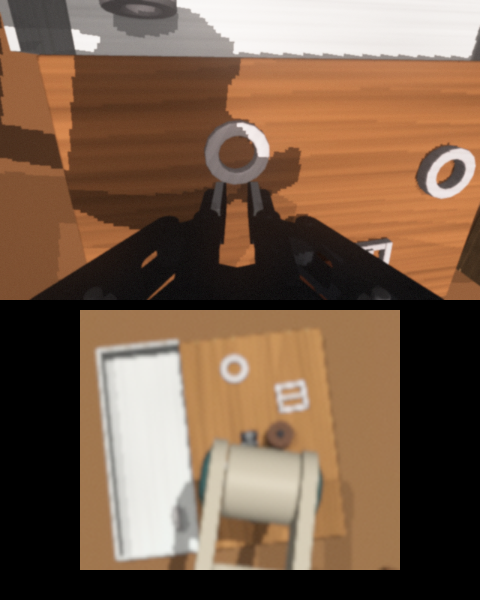

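Ring 2 is cradled at (237,152), and the spool has not moved in the top crop (279,434). The left fingertip is brushing the board at 7 N, so I'll raise 1 mm and finish the sweep.

Request:
{"api": "send_rows", "payload": {
  "targets": [
    [[0.1,0,-0.02,0,0,0],[0.2,0,0,0,0,0],[0.25,0,0,0,0,0],[0.25,0,0,0,0,0],[0.25,0,0,0,0,0],[0.25,0,0,0,0,0],[0.25,0,0,0,0,0],[0.25,0,0,0,0,0],[0.25,0,0,0,0,0],[0.1,0,0,0,0,0],[0,0,0,0,0,0],[0,0,-0.5,0,0,0],[0,0,-0.5,0,0,0],[0,0,-0.5,0,0,0],[0,0,-0.5,0.13,0,0],[0,0,0,0.14,0,0],[0,0,0,0,0,0]]
  ]
}}

```text
clock: 14.58
position: [0.4786, 0.0935, 0.1407]
eef_rot: [-2.081, -2.353, 0.0]
force: [-0.9, 0.3, 0.7]
gripper_width: 0.174
finger_force: 0.0
```

```bash
python3 - <<'E'
from h import *
from station import ctrl, optics
import cv2
o=ctrl.get_obs(); print(o["clock"],o["gripper_width"],o["force"]); rel(o,.108,-.011,.14)
im=optics.read_camera("wrist"); cv2.imwrite("pics/w7.png",im[:,:,::-1])
E
```

```text
14.575 0.1739113196776894 [-0.8878  0.3263  0.6805]
tool yaw err deg 0.28424928494591484 tilt [-0.0006  0.0002 -1.    ] board pos [-0.0682  0.1291] 0.14070271283813088 shift units [-2.8204  3.5095  0.0111]
```

View pics/w7.png

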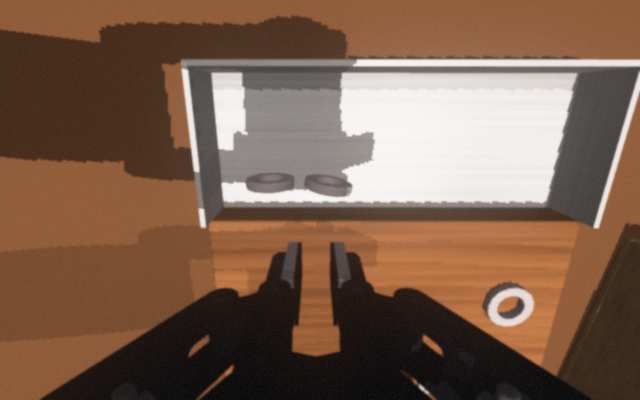

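Both rings lie in the tray, at (270,182) and (328,185). Ring 1 is at (509,305), so I'll go behind it.

Request:
{"api": "send_rows", "payload": {
  "targets": [
    [[-0.23,0.29,0,0,0,0],[-0.23,0.29,0,0,0,0],[-0.23,0.29,0,0,0,0],[-0.23,0.29,0,0,0,0],[-0.23,0.29,0,0,0,0],[-0.23,0.29,0,0,0,0],[-0.24,0.29,0,0,0,0],[-0.24,0.29,0,0,0,0],[-0.24,0.29,0,0,0,0],[-0.24,0.29,0,0,0,0],[-0.24,0.3,0,0,0,0],[-0.24,0.3,0,0,0,0],[0,0,0.4,0,0,0],[0,0,0.4,0,0,0],[0,0,0,0,0,0]]
  ]
}}

```text
clock: 16.5
position: [0.667, -0.025, 0.0973]
eef_rot: [-2.078, -2.35, 0.006]
force: [0.4, -0.0, 0.7]
gripper_width: 0.171
finger_force: 0.0
```

```bash
python3 - <<'E'
from h import *
from station import ctrl, optics
import cv2
o=ctrl.get_obs(); print(o["clock"],o["gripper_width"],o["force"]); rel(o,.1075,-.011,.041)
im=optics.read_camera("wrist"); cv2.imwrite("pics/w8.png",im[:,:,::-1])
s=cv2.cvtColor(im,cv2.COLOR_RGB2HSV)[:,:,1]; m=((s<70)*255).astype(np.uint8); m[240:]=0
n,_,st,ce=cv2.connectedComponentsWithStats(m)
for i in range(1,n):
    if st[i,4]>150: print(st[i],ce[i])
E
```

```text
16.5 0.17140500345475185 [ 0.3693 -0.0132  0.6527]
tool yaw err deg 0.3028331226770149 tilt [-0.0063  0.0006 -1.    ] board pos [ 0.1051 -0.0106] 0.09733736163243034 shift units [-0.0103  0.0544  1.1264]
[   0    0  422   25 9918] [210.5564  11.2986]
[ 290  129   65   65 2252] [321.7029 160.5764]
```

Request:
{"api": "send_rows", "payload": {
  "targets": [
    [[0,0.05,0.35,0,0,0],[0,0,0.35,0,0,0],[0,0,0.3,0,0,0],[0,0,0.12,0,0,0],[0,0,0,0,0,0],[0,0,0,0,0,0]]
  ]
}}

```text
clock: 17.3
position: [0.6722, -0.0255, 0.0461]
eef_rot: [2.081, 2.352, 0.001]
force: [0.0, -0.0, 0.3]
gripper_width: 0.169
finger_force: 0.0
```

```bash
python3 - <<'E'
from h import *
from station import ctrl, optics
import cv2
o=ctrl.get_obs(); print(o["clock"],o["gripper_width"],o["force"]); rel(o,.1085,.128,.041)
im=optics.read_camera("wrist")
s=cv2.cvtColor(im,cv2.COLOR_RGB2HSV)[:,:,1]; m=((s<70)*255).astype(np.uint8); m[240:]=0
n,_,st,ce=cv2.connectedComponentsWithStats(m)
for i in range(1,n):
    if st[i,4]>150: print(st[i],ce[i])
E
```

```text
17.3 0.16910693696628046 [ 0.0065 -0.0226  0.2991]
tool yaw err deg 0.27194942900797514 tilt [ 0.0014 -0.0002 -1.    ] board pos [ 0.1102 -0.0117] 0.04612375694098162 shift units [ 2.7935 -0.0212  0.1014]
[ 269  134   88   87 4072] [312.416 177.083]
```

Request:
{"api": "send_rows", "payload": {
  "targets": [
    [[0,-0.02,0.05,0,0,0],[0,0,0.05,0,0,0],[0,0,0,0,0,0],[0.1,0,0,0,0,0],[0.2,0,0,0,0,0],[0.2,0,0,0,0,0],[0.25,0,0,0,0,0],[0.25,0,0,0,0,0],[0,0,0,0,0,0]]
  ]
}}

```text
clock: 18.48
position: [0.6645, 0.0259, 0.0404]
eef_rot: [-2.079, -2.354, -0.001]
force: [-0.1, 1.6, 2.4]
gripper_width: 0.167
finger_force: 1.2
```

```bash
python3 - <<'E'
from h import *
from station import ctrl, optics
import cv2
o=ctrl.get_obs(); print(o["clock"],o["gripper_width"],o["force"]); rel(o,.1085,.128,.041)
im=optics.read_camera("wrist")
cv2.imwrite("pics/w9.png",im[:,:,::-1])
s=cv2.cvtColor(im,cv2.COLOR_RGB2HSV)[:,:,1]; m=((s<70)*255).astype(np.uint8); m[245:]=0
n,_,st,ce=cv2.connectedComponentsWithStats(m)
for i in range(1,n):
    if st[i,4]>150: print(st[i],ce[i])
E
```

```text
18.475 0.1674197430348939 [-0.1113  1.6323  2.4252]
tool yaw err deg 0.37773634520006283 tilt [ 0.     0.001 -1.   ] board pos [0.1086 0.0402] 0.04039242384592623 shift units [ 1.755   0.0096 -0.0104]
[    0     0   457   119 51697] [225.4756  56.6017]
[ 273  159   88   86 4265] [316.702  202.6087]
```

Ring 1 is cradled at (317,202), the same as the others were. I'll finish the sweep and then lift.

Request:
{"api": "send_rows", "payload": {
  "targets": [
    [[0.1,0,-0.01,0,0,0],[0.2,0,0,0,0,0],[0.25,0,0,0,0,0],[0.25,0,0,0,0,0],[0.25,0,0,0,0,0],[0.25,0,0,0,0,0],[0.25,0,0,0,0,0],[0.2,0,0,0,0,0],[0,0,0,0,0,0],[0,0,-0.5,0,0,0],[0,0,-0.5,0,0,0],[0,0,-0.6,0,0,0],[0,0,-0.6,0,0,0],[-0.3,-0.4,-0.5,0,0,0],[-0.5,-0.4,0,0,0,0],[-0.6,-0.2,0,0,0,0],[-0.6,0,0,0,0,0],[-0.6,0,0,0,0,0],[0,0,0,0,0,0],[0,0,0,0,0,0]]
  ]
}}

```text
clock: 21.02
position: [0.6202, -0.0233, 0.1757]
eef_rot: [-2.081, -2.353, -0.0]
force: [0.5, 0.8, 0.1]
gripper_width: 0.167
finger_force: 0.0
```

```bash
python3 - <<'E'
from h import *
from station import ctrl, optics
import cv2
o=ctrl.get_obs(); print(o["clock"],o["force"],o["position"])
w=optics.read_camera("wrist"); t=optics.read_camera("top")[110:250,235:400]; s=optics.read_camera("scene")
a=np.zeros((600,800,3),np.uint8); a[:250,:400]=cv2.resize(w,(400,250)); a[:340,400:800]=cv2.resize(t,(400,340),interpolation=cv2.INTER_CUBIC)
a[350:600,:400]=cv2.resize(s,(400,250)); a[350:600,400:800]=cv2.resize(s[120:320,160:480],(400,250))
cv2.imwrite("pics/end.png",a[:,:,::-1])
E
```

```text
21.025 [0.4599 0.8086 0.0669] [ 0.6202 -0.0233  0.1757]
```

View pics/end.png

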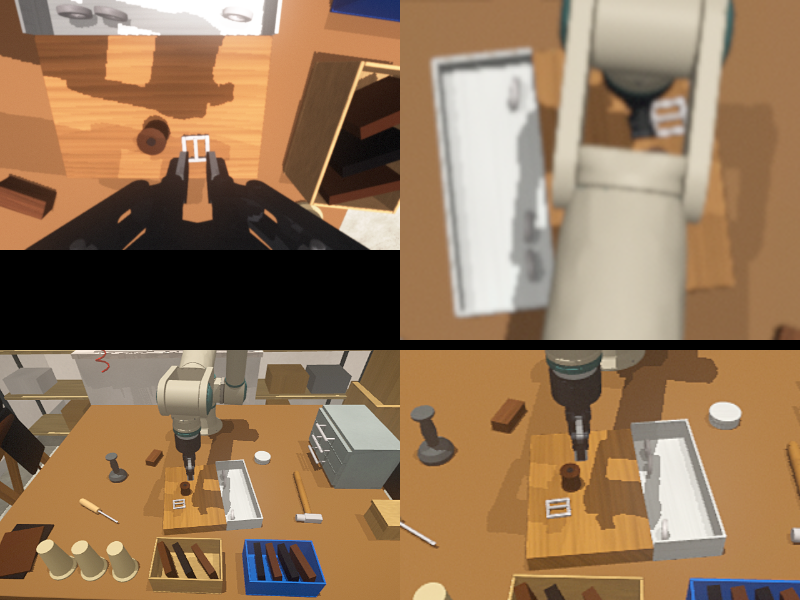

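The final picture shows all three rings in the tray: wrist view (73,14), (110,15) and (237,13). The buckle (195,149) and spool (152,137) are still in place on the board, and the gripper is clear of everything.

```bash
python3 -c "
from station import ctrl
print(ctrl.close_job())"
```

```text
the job is handed in; nothing more can be done
None
```

I swept all three rings off the board into the tray in about 21 s and handed the job in; the buckle, spool and tools look undisturbed in the last pictures, though the hand-in returned no verdict.

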